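Put the finished figure on show behind the sliding door

TASK

Put the finished bear on show: slide open the showcase door in front of the empty riser, stand the bear upright in the middle of that riser with its nameplate to the front of the case, and slide the doors shut again so that both are fully home. Hold the figure only by its wooden plinth, never by the painted bear, set it down rather than dropping it, and do not slam the doors. Leave the other show pieces and the paints round the bear standing where they are.

Things in the scene. Friction and masses are not known exactly. Their poses are not given: they have to be found in the camera images.
- showcase: fixed countertop showcase (place varies), 250 deep (x), 464 wide (y), 209 high: black base 18 thick, clear walls. Origin: centre of underside; front is -x, towards the robot. Front sill to z 98 at x -125; from there the front slopes up and back at 30 degrees to a top board (x +50 to +125, z 203 to 209). Two clear doors close the slope; behind each is a bay with a riser. Axes: y left, z up
- door_left (a joint): travel in m of the left (+y) door, a clear pane 222 mm wide in the slope: 0 shut, 0.165 fully open; opens towards the showcase's -y, past the other door. About 2 N friction, stays where left; starts up to 20 mm ajar. Fully open it leaves a gap about 165 mm wide (y) and 145 mm deep (showcase x -100 to +45 mm), open straight upwards
- door_left_handle (a point): middle of the left door's pull: round dark bar 12 mm thick, 90 mm long on two feet, lying along the slope (showcase +x 0.87, +z 0.50), its centre line 34 mm off the pane, square to it. Shut, it is 205 mm left (+y) of the showcase's middle; it moves with the door. Free on both sides: can be pinched from straight above across y
- door_right (a joint): travel in m of the right door (-y half), same size: 0 shut, 0.165 fully open; it opens towards +y of the showcase. Same friction; may start up to 20 mm ajar
- door_right_handle (a point): middle of the right door's pull, as on the left, 205 mm right (-y) of the showcase's middle when shut
- riser_free: the empty riser: fixed round wooden disc inside the showcase, 100 mm diameter, 8 mm thick, on the showcase's floor (18 mm up) in the left or the right bay (135 mm to either side of the showcase's middle, 25 mm in front of it). Origin at the centre of its underside; axes parallel to the showcase's
- riser_used: the same disc in the other bay, carrying the knight
- figure: the finished figure, 79 mm tall, about 0.2 kg: a white bear with a red cloth on a dark wooden plinth 48 x 48 mm and 45 mm high, to be held by the plinth. Origin at the centre of the plinth's underside, z up; its front (brass nameplate, bear's head) is its -x side. Stands on the turntable on the green mat, turned by up to 1.2 rad either way from the robot's axes
- bear: the painted bear itself, fixed on the plinth's top, 46 mm long and 32 mm wide, inside the plinth's outline, 34 mm tall; origin at the middle of the plinth's top
- nameplate (a point): middle of the brass nameplate on the plinth's front face, 24 mm ahead of the plinth's centre and 24 mm up
- turntable: low round painter's turntable, fixed, does not turn here, 110 mm diameter, 15 mm thick, on the 3 mm green cutting mat, under the figure; origin at the centre of its underside
- paint_red: red dropper paint bottle with black cap, loose, upright, 26 mm diameter, 76 mm tall; origin at the centre of its underside; stands close beside the turntable
- paint_blue: blue dropper paint bottle with black cap, same size and origin, across the turntable from the red one
- knight: figure already on show: small knight on a lighter wooden plinth 48 x 48 x 45 mm, 84 mm tall over all, loose on the other riser; origin at the centre of its underside
- award: small brass award cup on a black foot, 38 mm square, 75 mm tall, loose, standing at the back middle of the showcase under the top board; origin at the centre of its underside
- wash_jar: amber glass jar with white cap, loose, upright, 48 mm diameter, 60 mm tall, on the mat beside the turntable, square to the line of the two bottles; origin at the centre of its underside

How it is judged:
On the way, in this order (a step that is already met when the one before it is completed fails the run):
1. the door in front of the empty riser is slid open (at least 100 mm) (((y of riser_free in the frame of showcase above 0 m and value of joint door_left above 0.1 m) or (y of riser_free in the frame of showcase below 0 m and value of joint door_right above 0.1 m))), for 0.1 s.
2. the figure stands upright on the empty riser, nameplate to the front, let go and at rest (horizontal distance between figure and riser_free below 0.016 m and z of figure in the frame of riser_free between 0.005 and 0.012 m and angle between figure's own z axis and vertical below 0.08 rad and angle between the x axis of figure and the x axis of showcase, either way round below 0.3 rad and x of nameplate in the frame of riser_free below 0 m and contact force between the fingers and figure below 0.1 N and linear speed of figure below 0.02 m/s), for 0.2 s.
At the end, for the whole second after the job is handed in: The figure stands upright (within 0.08 rad), let go and at rest on the riser that was empty, its centre within 16 mm of the riser's centre, nameplate towards the front within 0.30 rad, and both doors are shut to within 5 mm and at rest (all of step 2 and value of joint each of door_left, door_right below 0.005 m and velocity of joint each of door_left, door_right below 0.01 m/s); the robot touches nothing.
It fails at once if the painted bear is touched by the fingers (over 1 N) (contact force between the fingers and bear above 1 N).
It fails at once if the figure is let go more than 15 mm above the riser (horizontal distance between figure and riser_free below 0.08 m and z of figure in the frame of riser_free above 0.023 m and contact force between the fingers and figure below 0.05 N).
It fails at once if a door is slammed (faster than 0.6 m/s) (velocity of joint any of door_left, door_right above 0.6 m/s or velocity of joint any of door_left, door_right below -0.6 m/s).
It fails at once if the knight, the award, a paint bottle or the jar is moved more than 30 mm or tipped over ((distance of paint_red from where it was at the start of the episode above 0.03 m or angle between paint_red's own z axis and vertical above 0.6 rad) or (distance of paint_blue from where it was at the start of the episode above 0.03 m or angle between paint_blue's own z axis and vertical above 0.6 rad) or (distance of knight from where it was at the start of the episode above 0.03 m or angle between knight's own z axis and vertical above 0.6 rad) or (distance of award from where it was at the start of the episode above 0.03 m or angle between award's own z axis and vertical above 0.6 rad) or (distance of wash_jar from where it was at the start of the episode above 0.03 m or angle between wash_jar's own z axis and vertical above 0.6 rad)).
It also fails if it takes over 72 s, if anything falls off the work surface, if the arm or the gripper's body presses on something with over 40 N, if the wrist force passes 120 N, or if a joint passes its speed limit or range.

ROBOT

A 7-joint arm with a two-finger parallel gripper is mounted at the origin on the work surface. World frame = base frame: x ahead of the robot, y to its left, z up, the work surface at z = 0. Lengths are in m, angles in rad, forces in N, time in s.
With the tool pointing down it reaches from about 0.35 to 0.9 m from the base axis. Payload 8.1 kg.
Tool frame: the origin (TCP) lies at the very end of the fingers, on their centre line; the grasp point (between the pads) lies 19 mm behind it (arm.tcp_to_grasp is the distance from the TCP to the grasp point, in m); z points along the fingers, y is the line along which they close (so a half turn about z gives the same grasp; the last joint's range is limited). The gripper opens to 92 mm and grips with 3 to 60 N. Pads are 19 mm wide; open, the fingers measure 130 mm over their backs; the gripper's body (75 mm by 190 mm) begins 47 mm behind the grasp point.
Start: joints at [1.147, 0.434, 0.025, 1.573, -0.012, 1.134, -0.075], TCP at [0.197, -0.593, 0.227] pointing down, gripper open.
Joint ranges: [-2.62, 2.62], [-0.44, 2.09], [-1.27, 1.32], [0.08, 2.57], [-1.32, 4.46], [0.12, 2], [-2.74, 2.74]. Speed limits (rad/s): [2.22, 2.22, 3.01, 3.01, 3.14, 3.14, 3.14].

INTERFACE

Orientations are given as a rotation vector (axis times angle).
In Python, from cell import arm, eyes gives the robot as it stands (arm), with the cameras (eyes).
- The arm moves only by the shell command python3 nudge.py 'ROWS' [FORCE]. ROWS is a JSON list of rows, 1 to 10 of them, each of 5 numbers: dx, dy, dz in m, then a turn about the tool's z in rad, then the opening from 0.0 (shut) to 1.0 (fully open); each row shifts and turns the commanded pose from where the row before left it, along the tool's axes as they then stand; what a row does not reach is not made up. A row lasts 1/10 s, in which the tool goes at most 0.05 m and 0.15 rad, less where a joint would pass 70% of its speed; a pose out of reach is approached as far as the arm can. The fingers move at their own pace and stop on an object; FORCE is the grip in N (left out, the last holds). Time passes only in rows, so rows that do not move let the fingers close. It prints the time, the measured TCP pose, the force, the opening and the grip force at its end. Input that does not fit is refused with a message, and nothing moves.
- arm.observe(): the state, without advancing time (a new reading comes with each control period).
- eyes.get_image(name): name is "side" or "top"; returns a dict with "image" (480x640x3 uint8, blue, green, red), "fx", "fy", "cx", "cy" (pixels), "distortion" ([k1, k2, p1, p2, k3] as OpenCV has them; the pictures are not rectified), "cam_to_world" (4x4, takes a point from camera to world coordinates). Camera axes: x right, y down, z forward; pixel columns grow to the right and rows downward; lengths in m; the calibration is good to about 2 mm. A picture is of the moment at which its call begins. There is no depth.
- arm.sign_off(): hands the job in; it is judged then, once.
The state is a dict: "clock": time; "joints": joint angles; "dq": joint speeds; "joint_efforts": joint torques, N m; "position": TCP position; "ee_rot": TCP orientation; "force": force on the tool from outside, world axes, zero at the start; "ft_torque": the same for the moment, N m; "width": opening from 0.0 (shut) to 1.0 (fully open); "gripper_force": force on a finger pad.
Only numpy, scipy, OpenCV 4.12 (cv2) and the standard library are available. Lean on these libraries where they do the work, as an engineer would, in place of code of your own. Each camera call takes 0.05 s, during which the arm holds its last target. There are 200 camera calls.

## Working session

There is one attempt and no reset: what is moved stays moved. The work goes in short steps, Python scripts to look and compute and a shell command to move; the robot and the scene stay as the last step left them, time stands still between calls to the robot, and variables do not carry over. Pictures are saved under pics/ and viewed, at most 10 in all, crops included, and the job is handed in when it is done.

```bash
ls; mkdir -p pics
python3 - <<'E'
from cell import arm, eyes
import cv2
for n in("side","top"):
    d=eyes.get_image(n); cv2.imwrite(f"pics/{n}0.png",d["image"]); print(n,d["fx"],d["cx"],d["cy"],d["distortion"],d["cam_to_world"])
s=arm.observe(); print(s["clock"],s["position"],s["ee_rot"],arm.tcp_to_grasp)
E
```

```text
cell.py
nudge.py
pics
side 585.0193510484544 318.5466949976013 237.8584376904571 [-0.02909675  0.          0.          0.          0.        ] [[ 0.68234134 -0.69399108  0.22975351  0.22911231]
 [-0.73100124 -0.64477471  0.22338926 -0.25374003]
 [-0.0068909  -0.32037783 -0.94726478  1.33919815]
 [ 0.          0.          0.          1.        ]]
top 505.4788259555417 323.9765333900658 242.01743391366514 [-0.00931304  0.          0.          0.          0.        ] [[ 0.01306846 -0.98136307  0.19171786  0.32776373]
 [-0.99975988 -0.01619688 -0.01475967  0.02555439]
 [ 0.01758982 -0.19147894 -0.98133909  1.03076003]
 [ 0.          0.          0.          1.        ]]
0.1 [ 0.19689391 -0.59270609  0.22605714] [-3.09998145e+00 -5.01424218e-01  5.40896887e-04] 0.0188
```

View pics/top0.png

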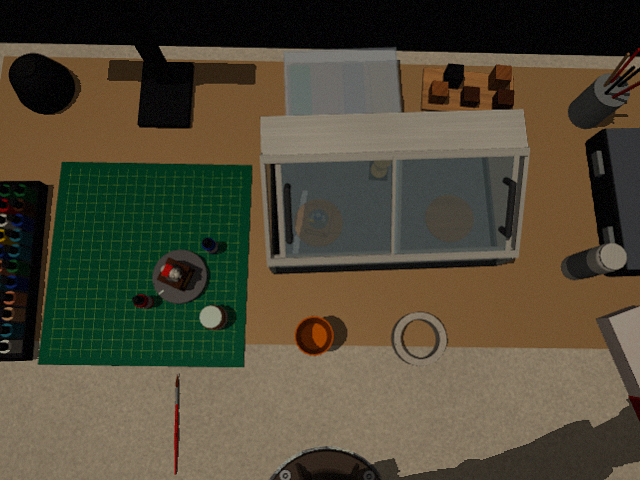

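View pics/side0.png

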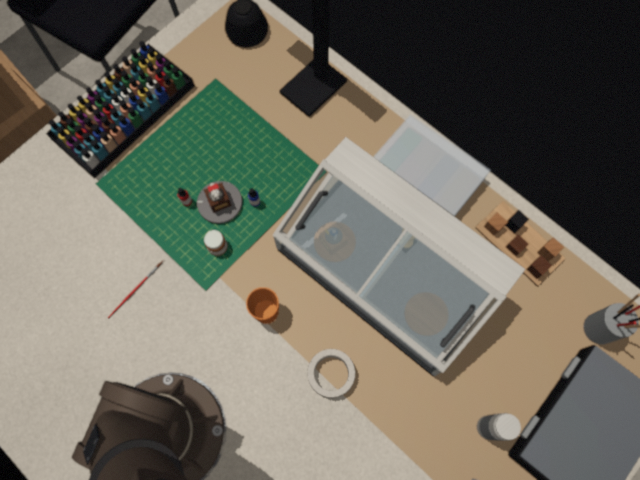

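Run:
```python
import cv2,numpy as np
t=cv2.imread("pics/top0.png");s=cv2.imread("pics/side0.png")
cv2.imwrite("pics/c1.png",cv2.resize(t[105:280,255:535],(800,500),interpolation=cv2.INTER_CUBIC))
a=cv2.resize(t[220:340,120:240],(400,400),interpolation=cv2.INTER_CUBIC)
b=cv2.resize(s[165:265,165:265],(400,400),interpolation=cv2.INTER_CUBIC)
cv2.imwrite("pics/c2.png",cv2.convertScaleAbs(np.hstack([a,b]),alpha=1.5))
```

```text
(no output)
```

View pics/c1.png

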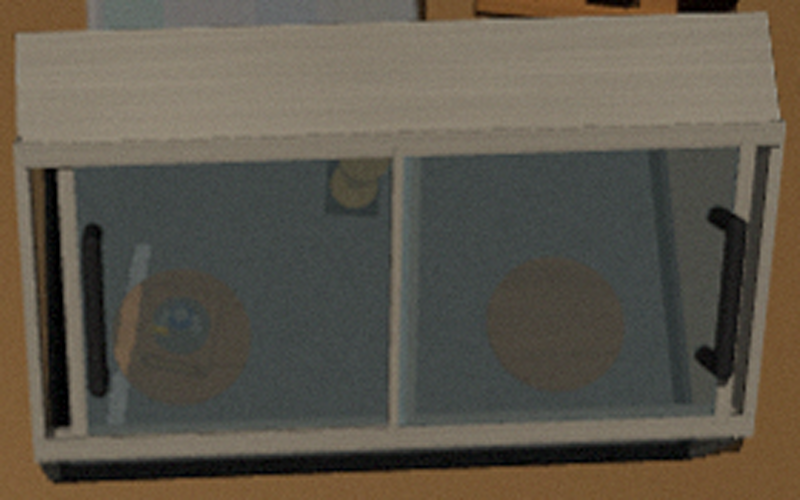

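View pics/c2.png

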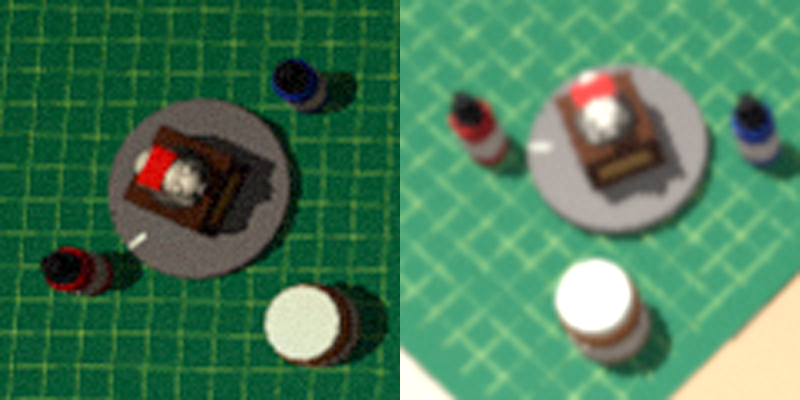

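The top crop shows the empty riser in the right bay, at about px (449,218). The knight stands on the left riser and both doors are slightly ajar. The bear's nameplate faces image-right, towards world -y. Next I'll compute poses.

```bash
cat > h.py <<'E'
import numpy as np,cv2
from cell import arm, eyes
def cam(n):
    d=eyes.get_image(n)
    return d
def ray(d,p):
    K=np.array([[d["fx"],0,d["cx"]],[0,d["fy"],d["cy"]],[0,0,1]])
    u=cv2.undistortPoints(np.array([[p]],float),K,np.array(d["distortion"]))[0,0]
    T=np.array(d["cam_to_world"]); return T[:3,3],T[:3,:3]@np.array([u[0],u[1],1])
def on(d,p,z):
    o,r=ray(d,p); return o+r*(z-o[2])/r[2]
def proj(d,P):
    T=np.array(d["cam_to_world"]);K=np.array([[d["fx"],0,d["cx"]],[0,d["fy"],d["cy"]],[0,0,1]])
    R=T[:3,:3].T
    return cv2.projectPoints(np.array(P,float).reshape(-1,3),cv2.Rodrigues(R)[0],-R@T[:3,3],K,np.array(d["distortion"]))[0][:,0]
E
python3 - <<'E'
from h import *
np.set_printoptions(precision=4,suppress=True)
t=cam("top");s=cam("side")
C1=lambda x,y:(255+x*.35-.32,105+y*.35-.32)
C2=lambda x,y:(120+x*.3-.35,220+y*.3-.35)
C3=lambda x,y:(165+(x-400)*.25-.37,165+y*.25-.37)
for n,p in dict(riser=(555,323),used=(184,337)).items(): print(n,on(t,C1(*p),.026))
print("side risers",on(s,(428,312),.026),on(s,(335,241),.026))
for p in((15,35),(768,12)): print("board",on(t,C1(*p),.209))
# handles: midpoint of bar, z: pane mid + 34 off
for n,p in dict(hl=((92,235),(98,388)),hr=((735,225),(725,372))).items(): print(n,[on(t,C1(*q),z) for q,z in zip(p,(.201,.156))])
print("sideHandle",on(s,(458,326),.178),on(s,(312,210),.178))
print("turntable",on(t,C2(201,188),.018),on(s,C3(619,149),.018))
print("plinth top T",[on(t,C2(*p),.063)for p in((160,127),(247,160),(210,237),(125,200))])
print("plinth top S",[on(s,C3(*p),.063)for p in((557,97),(630,70),(661,147),(590,165))])
print("plate",on(t,C2(230,190),.042),on(s,C3(627,165),.042))
print("red,blue caps",on(t,C2(65,268),.079),on(t,C2(292,80),.079),"jar",on(t,C2(302,323),.063))
print("side",on(s,C3(466,106),.079),on(s,C3(747,106),.079),on(s,C3(595,297),.063))
E
```

```text
riser [ 0.5791 -0.2457  0.026 ]
used [0.5642 0.021  0.026 ]
side risers [ 0.5869 -0.2477  0.026 ] [0.5684 0.0221 0.026 ]
board [0.7079 0.1274 0.209 ]
board [ 0.7333 -0.3355  0.209 ]
hl [array([0.5846, 0.0777, 0.201 ]), array([0.5004, 0.0741, 0.156 ])]
hr [array([ 0.5982, -0.3099,  0.201 ]), array([ 0.517 , -0.3162,  0.156 ])]
sideHandle [ 0.5644 -0.3104  0.178 ] [0.5471 0.0731 0.178 ]
turntable [0.4513 0.2984 0.018 ] [0.4526 0.2984 0.018 ]
plinth top T [array([0.4809, 0.3124, 0.063 ]), array([0.4624, 0.2609, 0.063 ]), array([0.4177, 0.2793, 0.063 ]), array([0.4382, 0.3293, 0.063 ])]
plinth top S [array([0.443 , 0.3307, 0.063 ]), array([0.4847, 0.3114, 0.063 ]), array([0.4627, 0.2623, 0.063 ]), array([0.4263, 0.2848, 0.063 ])]
plate [0.4474 0.2749 0.042 ] [0.4446 0.2774 0.042 ]
red,blue caps [0.3976 0.3549 0.079 ] [0.5068 0.2342 0.079 ] jar [0.3698 0.2241 0.063 ]
side [0.4    0.3585 0.079 ] [0.5122 0.2374 0.079 ] [0.3717 0.2233 0.063 ]
```

```bash
cat > d.py <<'E'
# tool-axis deltas from measured pose to world target x y z yaw(tool x)
import sys
from h import *
from scipy.spatial.transform import Rotation as R
s=arm.observe();M=R.from_rotvec(s["ee_rot"]).as_matrix();yaw=np.arctan2(M[1,0],M[0,0])
x,y,z,w=map(float,sys.argv[1:5])
print("clock %.2f pos %s yaw %.3f w %.2f F %s j %s"%(s["clock"],np.round(s["position"],4),yaw,s["width"],np.round(s["force"],1),np.round(s["joints"],2)))
print("tool delta",np.round(M.T@(np.array([x,y,z])-s["position"]),4),"turn",round((yaw-w+np.pi)%(2*np.pi)-np.pi,3))
E
python3 nudge.py '[[0,0,-0.025,0.132,0.6],[0,0,-0.025,0.133,0.6]]'; python3 d.py .557 -.313 .28 .056
```

```text
clock: 0.4
position: [0.1967, -0.5925, 0.2764]
ee_rot: [-3.138, -0.079, 0.001]
force: [0.6, -0.3, 0.4]
width: 0.876
gripper_force: 0.0
clock 0.40 pos [ 0.1967 -0.5925  0.2764] yaw 0.050 w 0.88 F [ 0.6 -0.3  0.4] j [ 1.1   0.4   0.09  1.5  -0.04  1.24 -0.32]
tool delta [ 0.3739 -0.261  -0.0032] turn -0.006
```

```bash
python3 nudge.py '[[0.037,-0.026,0,0,0.6],[0.037,-0.026,0,0,0.6],[0.037,-0.026,0,0,0.6],[0.037,-0.026,0,0,0.6],[0.037,-0.026,0,0,0.6],[0.037,-0.026,0,0,0.6],[0.037,-0.026,0,0,0.6],[0.037,-0.026,0,0,0.6],[0.037,-0.026,0,0,0.6],[0.037,-0.026,0,0,0.6]]'; python3 nudge.py '[[0,0,0,0,0.6],[0,0,0,0,0.6]]'; python3 d.py .557 -.313 .159 .056
python3 - <<'E'
from h import *
t=cam("top");s=cam("side")
a=t["image"][90:330,340:640];b=s["image"][150:390,340:640]
cv2.imwrite("pics/g1.png",cv2.convertScaleAbs(cv2.resize(np.vstack([a,b]),(375,600)) if 0 else cv2.resize(np.hstack([a,b]),(800,320)),alpha=1.6))
E
```

```text
clock: 1.4
position: [0.5531, -0.3116, 0.2767]
ee_rot: [3.14, 0.087, -0.0]
force: [0.2, -0.3, -0.4]
width: 0.598
gripper_force: 0.0
clock: 1.6
position: [0.5527, -0.3116, 0.2761]
ee_rot: [-3.14, -0.092, 0.001]
force: [-1.2, 0.1, 0.4]
width: 0.605
gripper_force: 0.0
clock 1.60 pos [ 0.5527 -0.3116  0.2761] yaw 0.059 w 0.60 F [-1.2  0.1  0.4] j [ 0.47  0.42 -0.06  1.47  0.03  1.25 -1.1 ]
tool delta [0.0043 0.0017 0.1171] turn 0.003
```

View pics/g1.png

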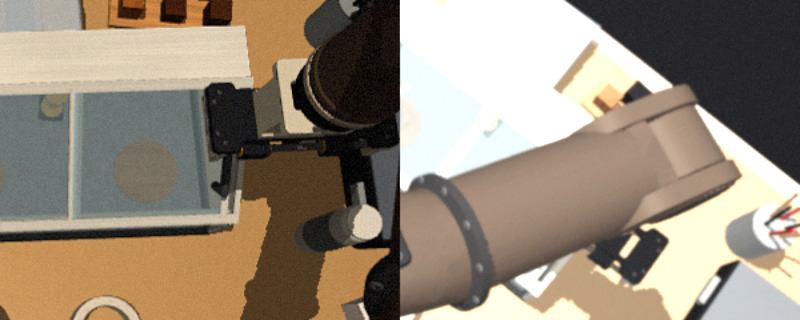

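Run:
```python
from h import *
t=cam("top")
f=300/800
P=lambda x,y:(340+x*f,90+y*f)
print((proj(t,[[.5527,-.3116,z] for z in(.276,.345,.40)])-[340,90])/f)
for z in(.345,.38,.42): print(z,[np.round(on(t,P(*q),z),3) for q in((205,85),(205,152),(252,85),(255,152))])
```

```text
[[514.69899964 284.65547161]
 [569.07722351 248.72127922]
 [620.26407012 214.88594697]]
0.345 [array([ 0.642, -0.118,  0.345]), array([ 0.603, -0.117,  0.345]), array([ 0.643, -0.143,  0.345]), array([ 0.604, -0.144,  0.345])]
0.38 [array([ 0.626, -0.11 ,  0.38 ]), array([ 0.589, -0.11 ,  0.38 ]), array([ 0.627, -0.135,  0.38 ]), array([ 0.59 , -0.135,  0.38 ])]
0.42 [array([ 0.608, -0.102,  0.42 ]), array([ 0.573, -0.101,  0.42 ]), array([ 0.608, -0.125,  0.42 ]), array([ 0.574, -0.125,  0.42 ])]
```

Run:
```python
from h import *
t=cam("top")
f=.75
P=lambda x,y:(340+x*f,90+y*f)
print((proj(t,[[.5527,-.3116,z] for z in(.276,.345,.40,.5)])-[340,90])/f)
for z in(.345,.38,.42): print(z,[np.round(on(t,P(*q),z),3) for q in((205,85),(205,152),(252,85),(255,152))])
cv2.imwrite("pics/g2.png",cv2.convertScaleAbs(cv2.resize(t["image"][130:230,470:630],(800,500),interpolation=cv2.INTER_CUBIC),alpha=3))
```

```text
[[257.34949982 142.32773581]
 [284.53861175 124.36063961]
 [310.13203506 107.44297349]
 [368.96957326  68.53176477]]
0.345 [array([ 0.595, -0.228,  0.345]), array([ 0.52 , -0.224,  0.345]), array([ 0.597, -0.279,  0.345]), array([ 0.521, -0.278,  0.345])]
0.38 [array([ 0.582, -0.215,  0.38 ]), array([ 0.511, -0.211,  0.38 ]), array([ 0.583, -0.264,  0.38 ]), array([ 0.512, -0.262,  0.38 ])]
0.42 [array([ 0.566, -0.2  ,  0.42 ]), array([ 0.499, -0.197,  0.42 ]), array([ 0.567, -0.246,  0.42 ]), array([ 0.5  , -0.244,  0.42 ])]
```

View pics/g2.png

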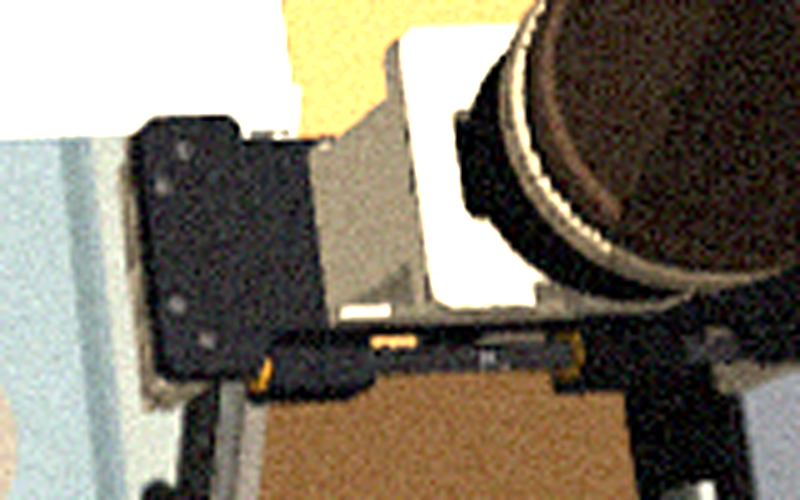

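The tool body really is 190 mm along the closing axis. So the placing grasp has to run along the case's x axis: go in forward, then slide back so the body's end passes under the top board. First I open the right door.

```bash
python3 nudge.py '[[0.004,0.001,0.03,0,0.4],[0,0,0.03,0,0.4],[0,0,0.03,0,0.4],[0,0,0.025,0,0.4],[0,0,0,0,0.4]]'; python3 nudge.py '[[0,0,0,0,0],[0,0,0,0,0],[0,0,0,0,0],[0,0,0,0,0],[0,0,0,0,0]]' 20; python3 d.py .557 -.313 .159 .056
```

```text
clock: 2.3
position: [0.553, -0.3139, 0.1584]
ee_rot: [-3.138, -0.085, 0.009]
force: [-0.5, 0.4, 0.9]
width: 0.399
gripper_force: 0.0
clock: 2.8
position: [0.5568, -0.3137, 0.1631]
ee_rot: [3.14, 0.088, 0.003]
force: [-0.3, 1.7, 7.1]
width: 0.128
gripper_force: 20.0
clock 2.80 pos [ 0.5568 -0.3137  0.1631] yaw 0.056 w 0.13 F [-0.3  1.7  7.1] j [ 0.47  0.51 -0.06  1.61  0.04  1.02 -1.12]
tool delta [ 0.0002 -0.0007  0.0041] turn -0.0
```

```bash
python3 nudge.py '[[0,-0.01,0,0,0],[0,-0.018,0,0,0],[0,-0.018,0,0,0],[0,-0.018,0,0,0],[0,-0.018,0,0,0],[0,-0.018,0,0,0],[0,-0.018,0,0,0],[0,-0.018,0,0,0],[0,-0.015,0,0,0],[0,-0.008,0,0,0]]'; python3 nudge.py '[[0,0,0,0,0],[0,-0.003,0,0,0],[0,0,0,0,0]]';python3 d.py .557 -.313 .159 .056
```

```text
clock: 3.8
position: [0.5484, -0.1538, 0.1631]
ee_rot: [3.139, 0.09, 0.005]
force: [0.9, -2.2, 5.5]
width: 0.122
gripper_force: 20.0
clock: 4.1
position: [0.5483, -0.1522, 0.1631]
ee_rot: [3.139, 0.088, 0.005]
force: [1.2, -2.0, 7.0]
width: 0.126
gripper_force: 20.0
clock 4.10 pos [ 0.5483 -0.1522  0.1631] yaw 0.056 w 0.13 F [ 1.2 -2.   7. ] j [ 0.25  0.41 -0.1   1.79  0.05  0.94 -1.39]
tool delta [-0.0003  0.1611  0.0043] turn -0.0
```

```bash
python3 nudge.py '[[0,0,0,0,0.4],[0,0,0,0,0.4],[0,0,0,0,0.4],[0,0,-0.03,0,0.4],[0,0,-0.04,0,0.4],[0,0,-0.04,0,0.4],[0,0,0,0,0.8]]'; python3 d.py .452 .2964 .28 .056
```

```text
clock: 4.8
position: [0.5496, -0.1523, 0.2771]
ee_rot: [3.138, 0.087, 0.013]
force: [-0.5, -0.3, -1.3]
width: 0.445
gripper_force: 0.0
clock 4.80 pos [ 0.5496 -0.1523  0.2771] yaw 0.056 w 0.45 F [-0.5 -0.3 -1.3] j [ 0.25  0.31 -0.1   1.64  0.03  1.19 -1.37]
tool delta [-0.0724 -0.4534 -0.0044] turn -0.0
```

```bash
python3 nudge.py '[[-0.007,-0.03,0,0,0.8],[-0.007,-0.045,0,0,0.8],[-0.007,-0.045,0,0,0.8],[-0.007,-0.045,0,0,0.8],[-0.007,-0.045,0,0,0.8],[-0.007,-0.045,0,0,0.8],[-0.007,-0.045,0,0,0.8],[-0.007,-0.045,0,0,0.8],[-0.007,-0.045,0,0,0.8],[-0.007,-0.045,0,0,0.8]]'; python3 nudge.py '[[0,0,0,-0.15,0.8],[0,0,0,-0.15,0.8],[0,0,0,-0.15,0.8],[0,0,0,-0.15,0.8],[0,0,0,-0.15,0.8],[0,0,0,-0.15,0.8],[0,0,0,-0.15,0.8],[0,0,0,-0.15,0.8],[0,0,0,-0.15,0.8]]';python3 nudge.py '[[0,0,0,-0.15,0.8],[0,0,0,-0.15,0.8],[0,0,0,-0.15,0.8],[0,0,0,-0.15,0.8],[0,0,0,-0.15,0.8],[0,0,0,-0.15,0.8],[0,0,0,-0.15,0.8],[0,0,0,-0.15,0.8],[0,0,0,-0.1,0.8]]';python3 d.py .452 .2964 .043 2.766
python3 - <<'E'
from h import *
t=cam("top"); s=cam("side")
a=t["image"][100:300,250:550]; b=s["image"][140:340,120:420]
cv2.imwrite("pics/f1.png",cv2.convertScaleAbs(np.hstack([cv2.resize(a,(400,267)),cv2.resize(b,(400,267))]),alpha=1.3))
E
```

```text
clock: 5.8
position: [0.452, 0.28, 0.2713]
ee_rot: [3.14, 0.087, -0.001]
force: [0.8, 0.3, -0.4]
width: 0.799
gripper_force: 0.0
clock: 6.7
position: [0.4526, 0.2783, 0.2711]
ee_rot: [-2.39, -2.038, 0.001]
force: [-0.5, 1.0, -0.3]
width: 0.8
gripper_force: 0.0
clock: 7.6
position: [0.4526, 0.2782, 0.2711]
ee_rot: [-0.67, -3.069, 0.001]
force: [0.1, 0.0, -0.2]
width: 0.798
gripper_force: 0.0
clock 7.60 pos [0.4526 0.2782 0.2711] yaw 2.712 w 0.80 F [ 0.1  0.  -0.2] j [-0.01  0.37 -0.85  1.68  0.29  1.22  0.21]
tool delta [0.008  0.0165 0.228 ] turn -0.054
```

View pics/f1.png

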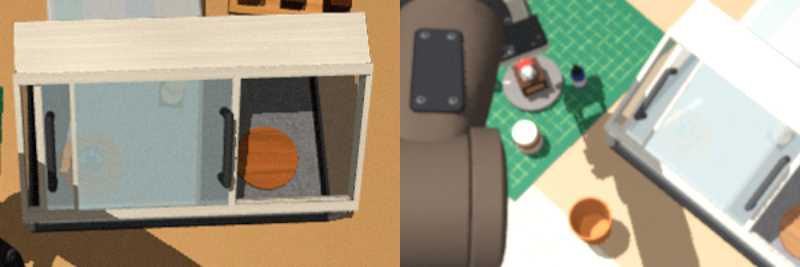

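Run:
```python
from h import *
from scipy.optimize import least_squares
t=cam("top");im=cv2.cvtColor(t["image"],cv2.COLOR_BGR2HSV)
m=cv2.inRange(im,(3,150,60),(20,255,255));m[:190]=0;m[246:]=0;m[:,:430]=0;m[:,:]*=1;m[:,480:]=0
c=max(cv2.findContours(m,0,1)[0],key=cv2.contourArea)[:,0]
P=np.array([on(t,p,.026)[:2] for p in c])
f=lambda q:np.hypot(*(P-q).T)-.050
r=least_squares(f,P.mean(0),loss="soft_l1",f_scale=.001)
print(len(c),r.x,np.percentile(abs(f(r.x)),[50,90]),c.min(0),c.max(0))
```

```text
147 [ 0.57862747 -0.25111435] [0.00471778 0.01272785] [430 195] [473 241]
```

```bash
python3 nudge.py '[[0.004,0.008,0.04,-0.054,0.8],[0.004,0.0085,0.04,0,0.8],[0,0,0.04,0,0.8],[0,0,0,0,0.8]]'; python3 d.py .452 .2964 .043 2.766
```

```text
clock: 8.15
position: [0.4496, 0.2944, 0.1472]
ee_rot: [-0.598, -3.078, 0.01]
force: [-0.1, -1.2, 0.2]
width: 0.8
gripper_force: 0.0
clock 8.15 pos [0.4496 0.2944 0.1472] yaw 2.758 w 0.80 F [-0.1 -1.2  0.2] j [-0.1   0.51 -0.8   1.83  0.43  0.99  0.11]
tool delta [-0.0019  0.0035  0.1041] turn -0.008
```

```bash
python3 nudge.py '[[-0.001,0.003,0.026,-0.008,0.8],[0,0,0.026,0,0.8],[0,0,0.026,0,0.8],[0,0,0.026,0,0.8],[0,0,0,0,0.8],[0,0,0,0,0.8]]'; python3 d.py .452 .2964 .043 2.766
python3 - <<'E'
from h import *
s=cam("side")
cv2.imwrite("pics/f2.png",cv2.convertScaleAbs(cv2.resize(s["image"][150:270,160:280],(600,600),interpolation=cv2.INTER_CUBIC),alpha=1.3))
t=cam("top")
from scipy.optimize import least_squares
im=cv2.cvtColor(t["image"],cv2.COLOR_BGR2HSV)
m=cv2.inRange(im,(3,150,60),(20,255,255));m[:190]=0;m[246:]=0;m[:,:430]=0;m[:,480:]=0
m=cv2.morphologyEx(m,cv2.MORPH_OPEN,np.ones((9,9)))
c=max(cv2.findContours(m,0,1)[0],key=cv2.contourArea)[:,0]
c=c[(c[:,0]>447)]
P=np.array([on(t,p,.026)[:2] for p in c])
f=lambda q:np.hypot(*(P-q).T)-.050
r=least_squares(f,P.mean(0),loss="soft_l1",f_scale=.001)
print(len(c),r.x,np.percentile(abs(f(r.x)),[50,90]),c.min(0),c.max(0))
E
```

```text
clock: 8.75
position: [0.4548, 0.2997, 0.0493]
ee_rot: [0.586, 3.086, 0.001]
force: [0.1, 1.0, 0.0]
width: 0.803
gripper_force: 0.0
clock 8.75 pos [0.4548 0.2997 0.0493] yaw 2.766 w 0.80 F [0.1 1.  0. ] j [-0.18  0.63 -0.71  1.91  0.56  0.81 -0.  ]
tool delta [ 0.0014 -0.0041  0.0063] turn 0.0
69 [ 0.57911744 -0.24375206] [0.00063527 0.00183536] [448 196] [472 241]
```

View pics/f2.png

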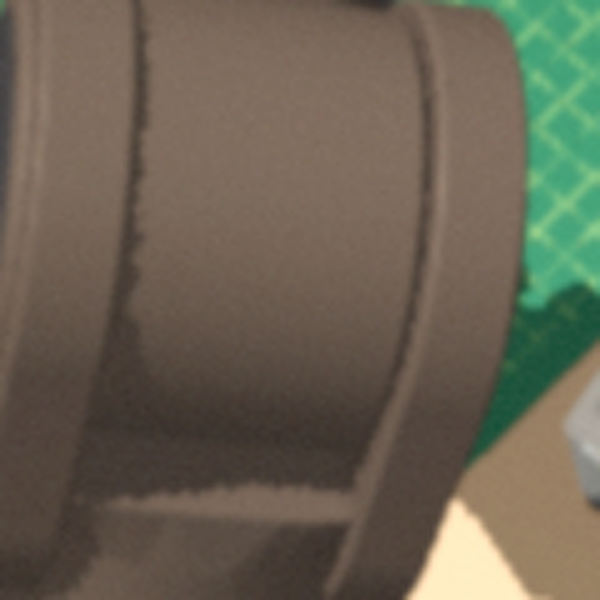

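The arm hides the figure in the side view, so I'm relying on the pose and the grip width.

```bash
python3 nudge.py '[[0.001,-0.003,0.005,0,0.8],[0,0,0,0,0.7],[0,0,0,0,0.6],[0,0,0,0,0.5],[0,0,0,0,0.45],[0,0,0,0,0.4],[0,0,0,0,0.4]]' 15; python3 d.py .452 .2964 .044 2.766
```

```text
clock: 9.55
position: [0.4524, 0.2971, 0.043]
ee_rot: [0.584, 3.087, 0.001]
force: [-0.0, 0.7, 3.6]
width: 0.522
gripper_force: 15.0
clock 9.55 pos [0.4524 0.2971 0.043 ] yaw 2.768 w 0.52 F [-0.   0.7  3.6] j [-0.18  0.64 -0.7   1.92  0.57  0.79 -0.01]
tool delta [ 0.0001 -0.0008 -0.001 ] turn 0.002
```

```bash
python3 nudge.py '[[0,0,-0.01,0,0.4],[0,0,-0.03,0,0.4],[0,0,-0.04,0,0.4],[0,0,-0.05,0,0.4],[0,0,-0.05,0,0.4],[0,0,-0.04,0,0.4],[0,0,0,0.14,0.4],[0,0,0,0.14,0.4],[0,0,0,0.14,0.4],[0,0,0,0.14,0.4]]' 20;python3 nudge.py '[[0,0,0,0.14,0.4],[0,0,0,0.14,0.4],[0,0,0,0.14,0.4],[0,0,0,0.14,0.4],[0,0,0,0.02,0.4]]'; python3 d.py .552 -.2466 .27 1.627
python3 - <<'E'
from h import *
t=cam("top")
C1=lambda x,y:(255+x*.35-.32,105+y*.35-.32)
# showcase-frame coords of board front edge candidates and front frame of gap
c=np.array([.5975,-.1095]);a=.056;R=np.array([[np.cos(a),np.sin(a)],[-np.sin(a),np.cos(a)]])
for p,z in(((783,125),.209),((783,145),.209),((560,130),.206),((560,152),.2),((560,412),.112),((560,430),.1)): print(p,np.round(R@(on(t,C1(*p),z)[:2]-c),4))
E
```

```text
clock: 10.55
position: [0.4516, 0.2963, 0.263]
ee_rot: [-1.422, -2.801, 0.001]
force: [-0.2, 0.2, -2.1]
width: 0.522
gripper_force: 20.0
clock: 11.05
position: [0.4516, 0.2965, 0.2629]
ee_rot: [-2.16, -2.281, 0.001]
force: [-0.2, 1.2, -2.3]
width: 0.52
gripper_force: 20.0
clock 11.05 pos [0.4516 0.2965 0.2629] yaw 1.625 w 0.52 F [-0.2  1.2 -2.3] j [-0.21  0.34 -0.62  1.69  0.21  1.18 -0.83]
tool delta [-0.5478  0.0707 -0.0068] turn -0.002
(783, 125) [ 0.0491 -0.2335]
(783, 145) [ 0.0363 -0.232 ]
(560, 130) [ 0.0518 -0.0979]
(560, 152) [ 0.04   -0.0984]
(560, 412) [-0.1056 -0.1084]
(560, 430) [-0.1155 -0.1107]
```

```bash
python3 nudge.py '[[-0.03,0.006,-0.007,0,0.4],[-0.045,0.006,0,0,0.4],[-0.045,0.006,0,0,0.4],[-0.045,0.006,0,0,0.4],[-0.045,0.006,0,0,0.4],[-0.045,0.006,0,0,0.4],[-0.045,0.006,0,0,0.4],[-0.045,0.006,0,0,0.4],[-0.045,0.006,0,0,0.4]]' 20;python3 nudge.py '[[-0.045,0.006,0,0,0.4],[-0.045,0.006,0,0,0.4],[-0.035,0.005,0,0,0.4],[-0.02,0,0,0,0.4],[-0.01,0,0,0,0.4],[0,0,0,0,0.4],[0,0,0,0,0.4]]'; python3 d.py .552 -.2466 .061 1.627
```

```text
clock: 12.0
position: [0.528, -0.0913, 0.2699]
ee_rot: [-2.152, -2.288, 0.0]
force: [1.1, 0.8, -1.5]
width: 0.521
gripper_force: 20.0
clock: 12.7
position: [0.5541, -0.2416, 0.2698]
ee_rot: [-2.154, -2.286, -0.001]
force: [-0.4, -0.3, -1.2]
width: 0.525
gripper_force: 20.0
clock 12.70 pos [ 0.5541 -0.2416  0.2698] yaw 1.630 w 0.53 F [-0.4 -0.3 -1.2] j [ 0.58  0.4  -0.37  1.54  0.15  1.23  0.25]
tool delta [-0.0051 -0.0024  0.2088] turn 0.003
```

```bash
python3 nudge.py '[[-0.005,-0.002,0.03,0.003,0.4],[0,0,0.03,0,0.4],[0,0,0.03,0,0.4],[0,0,0,0,0.4]]'; python3 d.py .552 -.2466 .061 1.627; python3 nudge.py '[[0,0,0.015,0,0.4],[0,0,0.015,0,0.4],[0,0,0.012,0,0.4],[0,0,0,0,0.4]]'; python3 d.py .552 -.2466 .061 1.627
```

```text
clock: 13.1
position: [0.55, -0.2457, 0.1762]
ee_rot: [-2.152, -2.279, 0.003]
force: [-0.8, -0.4, -2.2]
width: 0.525
gripper_force: 20.0
clock 13.10 pos [ 0.55   -0.2457  0.1762] yaw 1.628 w 0.53 F [-0.8 -0.4 -2.2] j [ 0.58  0.48 -0.36  1.66  0.19  1.04  0.22]
tool delta [-0.0014  0.0027  0.1152] turn 0.001
clock: 13.5
position: [0.552, -0.2475, 0.1374]
ee_rot: [-2.158, -2.281, 0.001]
force: [-0.3, -0.5, -1.7]
width: 0.52
gripper_force: 20.0
clock 13.50 pos [ 0.552  -0.2475  0.1374] yaw 1.626 w 0.52 F [-0.3 -0.5 -1.7] j [ 0.58  0.52 -0.35  1.71  0.21  0.96  0.2 ]
tool delta [0.0008 0.0001 0.0764] turn -0.001
```

```bash
for i in 1; do python3 nudge.py '[[0,0,0.01,0,0.4],[0,0,0.01,0,0.4],[0,0,0.01,0,0.4],[0,0,0,0,0.4]]'; done; python3 nudge.py '[[0,0,0.012,0,0.4],[0,0,0.012,0,0.4],[0,0,0.012,0,0.4],[0,0,0.01,0,0.4],[0,0,0,0,0.4],[0,0,0,0,0.4]]'; python3 d.py .580 -.245 .061 1.627
```

```text
clock: 13.9
position: [0.5513, -0.2482, 0.106]
ee_rot: [-2.159, -2.279, 0.002]
force: [-0.8, -0.4, -1.8]
width: 0.519
gripper_force: 20.0
clock: 14.5
position: [0.5523, -0.2483, 0.0615]
ee_rot: [-2.16, -2.28, 0.0]
force: [0.7, 0.3, -1.0]
width: 0.522
gripper_force: 20.0
clock 14.50 pos [ 0.5523 -0.2483  0.0615] yaw 1.625 w 0.52 F [ 0.7  0.3 -1. ] j [ 0.56  0.61 -0.33  1.77  0.25  0.81  0.16]
tool delta [0.0018 0.0279 0.0004] turn -0.002
```

No contact on the way in. I slide back under the board, watching the force.

```bash
python3 nudge.py '[[0.001,0.004,0,0,0.4],[0,0.004,0,0,0.4],[0,0.004,0,0,0.4],[0,0,0,0,0.4]]'; python3 nudge.py '[[0,0.004,0,0,0.4],[0,0.004,0,0,0.4],[0,0.004,0,0,0.4],[0,0.003,0,0,0.4],[0,0,0,0,0.4]]';  python3 d.py .580 -.245 .051 1.627
```

```text
clock: 14.9
position: [0.5653, -0.2466, 0.0621]
ee_rot: [2.16, 2.28, 0.001]
force: [-0.1, 0.0, -1.4]
width: 0.52
gripper_force: 20.0
clock: 15.4
position: [0.5798, -0.2457, 0.0617]
ee_rot: [2.16, 2.281, 0.001]
force: [0.2, -0.4, -2.1]
width: 0.521
gripper_force: 20.0
clock 15.40 pos [ 0.5798 -0.2457  0.0617] yaw 1.625 w 0.52 F [ 0.2 -0.4 -2.1] j [ 0.53  0.64 -0.32  1.71  0.25  0.84  0.15]
tool delta [0.0007 0.0002 0.0107] turn -0.002
```

```bash
python3 nudge.py '[[0,0,0.004,0,0.4],[0,0,0.003,0,0.4],[0,0,0.002,0,0.4],[0,0,0,0,0.4]]'; python3 nudge.py '[[0,0,0.001,0,0.4],[0,0,0.001,0,0.4],[0,0,0,0,0.4]]'; python3 d.py .580 -.245 .051 1.627
```

```text
clock: 15.8
position: [0.5788, -0.2459, 0.0522]
ee_rot: [-2.16, -2.28, 0.001]
force: [0.2, -0.2, -1.5]
width: 0.52
gripper_force: 20.0
clock: 16.1
position: [0.5793, -0.246, 0.051]
ee_rot: [2.161, 2.28, 0.0]
force: [-1.3, 0.3, 1.0]
width: 0.525
gripper_force: 20.0
clock 16.10 pos [ 0.5793 -0.246   0.051 ] yaw 1.625 w 0.53 F [-1.3  0.3  1. ] j [ 0.53  0.65 -0.32  1.72  0.26  0.82  0.15]
tool delta [0.001  0.0007 0.    ] turn -0.002
```

```bash
python3 nudge.py '[[0,0,0.001,0,0.4],[0,0,0,0,0.4],[0,0,0,0,0.55],[0,0,0,0,0.6],[0,0,0,0,0.7],[0,0,0,0,0.75],[0,0,0,0,0.75]]'; python3 d.py .580 -.245 .051 1.627
python3 - <<'E'
from h import *
for n in("top","side"): cv2.imwrite(f"pics/p_{n}.png",cam(n)["image"])
E
```

```text
clock: 16.8
position: [0.5792, -0.246, 0.0496]
ee_rot: [-2.161, -2.28, 0.0]
force: [1.1, -0.8, 0.6]
width: 0.743
gripper_force: 0.0
clock 16.80 pos [ 0.5792 -0.246   0.0496] yaw 1.625 w 0.74 F [ 1.1 -0.8  0.6] j [ 0.53  0.65 -0.32  1.72  0.26  0.82  0.15]
tool delta [ 0.0009  0.0009 -0.0014] turn -0.002
```

Released. Moving sideways out of the straddle (towards the right wall), then forward, then up.

```bash
python3 nudge.py '[[-0.01,0,0,0,0.75],[-0.01,0,0,0,0.75],[-0.01,0,0,0,0.75],[-0.01,0,0,0,0.75],[-0.002,0,0,0,0.75],[0,0,0,0,0.75]]'; python3 nudge.py '[[0,-0.01,0,0,0.5],[0,-0.01,0,0,0.5],[0,-0.009,0,0,0.5],[0,0,0,0,0.5]]'; python3 d.py .552 -.2466 .27 1.627
```

```text
clock: 17.5
position: [0.5813, -0.2887, 0.0496]
ee_rot: [-2.162, -2.279, 0.0]
force: [0.5, -0.2, 0.2]
width: 0.752
gripper_force: 0.0
clock: 17.9
position: [0.5513, -0.2895, 0.05]
ee_rot: [-2.161, -2.28, 0.0]
force: [0.1, 0.1, 0.5]
width: 0.505
gripper_force: 0.0
clock 17.90 pos [ 0.5513 -0.2895  0.05  ] yaw 1.624 w 0.51 F [0.1 0.1 0.5] j [ 0.61  0.64 -0.32  1.73  0.26  0.81  0.22]
tool delta [ 0.0428  0.003  -0.22  ] turn -0.003
```

```bash
python3 nudge.py '[[0,0.002,-0.015,0,0.4],[0,0,-0.02,0,0.4],[0,0,-0.02,0,0.4],[0,0,-0.02,0,0.4],[0,0,0,0,0.4]]'; python3 nudge.py '[[0,0,-0.03,0,0.4],[0,0,-0.035,0,0.4],[0,0,-0.04,0,0.4],[0,0,-0.04,0,0.4],[0,0,0,0.14,0.4],[0,0,0,0.15,0.4],[0,0,0,0.15,0.4],[0,0,0,0.15,0.4],[0,0,0,0.15,0.4],[0,0,0,0.15,0.4]]';python3 nudge.py '[[0,0,0,0.15,0.4],[0,0,0,0.15,0.4],[0,0,0,0.15,0.4],[0,0,0,0.15,0.4],[0,0,0,0.08,0.4]]'; python3 d.py .5483 -.1522 .163 .056
python3 - <<'E'
from h import *
t=cam("top")
cv2.imwrite("pics/q.png",cv2.convertScaleAbs(cv2.resize(t["image"][105:280,255:535],(800,500),interpolation=cv2.INTER_CUBIC),alpha=1.3))
E
```

```text
clock: 18.4
position: [0.556, -0.2899, 0.1277]
ee_rot: [2.158, 2.277, 0.002]
force: [-0.4, -0.4, -0.2]
width: 0.4
gripper_force: 0.0
clock: 19.4
position: [0.5541, -0.2892, 0.2689]
ee_rot: [-2.935, -1.119, 0.002]
force: [0.6, 0.5, 0.1]
width: 0.401
gripper_force: 0.0
clock: 19.9
position: [0.5541, -0.2892, 0.2688]
ee_rot: [-3.14, -0.077, 0.002]
force: [-0.7, 0.4, 0.5]
width: 0.399
gripper_force: 0.0
clock 19.90 pos [ 0.5541 -0.2892  0.2688] yaw 0.049 w 0.40 F [-0.7  0.4  0.5] j [ 0.42  0.41 -0.03  1.51  0.01  1.23 -1.14]
tool delta [ 0.001  -0.1371  0.1059] turn -0.007
```

View pics/q.png

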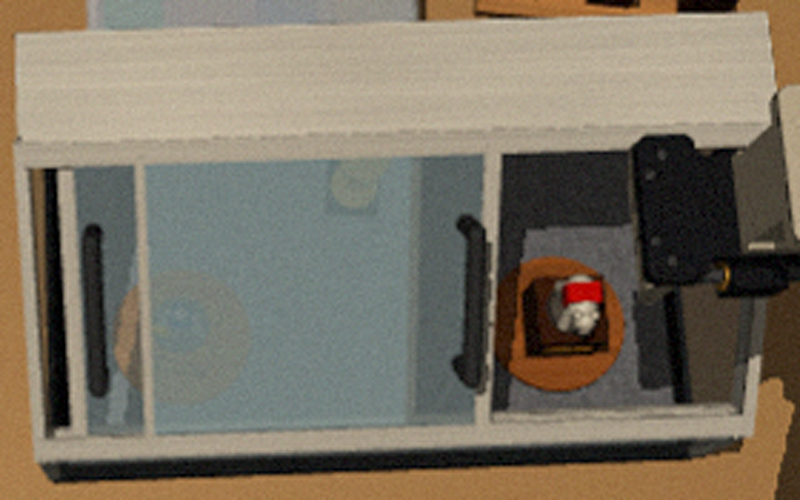

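The picture shows the bear upright in the middle of the riser, with the plate to the front at crop (568,350). Now I close the right door.

```bash
python3 nudge.py '[[0,-0.027,0,-0.007,0.4],[0,-0.03,0,0,0.4],[0,-0.03,0,0,0.4],[0,-0.03,0,0,0.4],[0.001,-0.02,0,0,0.4],[0,0,0.035,0,0.4],[0,0,0.035,0,0.4],[0,0,0.035,0,0.4],[0,0,0,0,0.4]]'; python3 d.py .5483 -.1522 .163 .056
```

```text
clock: 20.85
position: [0.5437, -0.1519, 0.1602]
ee_rot: [-3.138, -0.1, 0.014]
force: [-1.4, -0.9, -0.3]
width: 0.403
gripper_force: 0.0
clock 20.85 pos [ 0.5437 -0.1519  0.1602] yaw 0.064 w 0.40 F [-1.4 -0.9 -0.3] j [ 0.25  0.41 -0.09  1.79  0.05  0.95 -1.37]
tool delta [ 0.0045  0.0006 -0.0029] turn 0.008
```

```bash
python3 nudge.py '[[0.003,0,-0.002,0.006,0],[0,0,0,0,0],[0,0,0,0,0],[0,0,0,0,0],[0,0,0,0,0]]' 20; python3 nudge.py '[[0,0.01,0,0,0],[0,0.018,0,0,0],[0,0.018,0,0,0],[0,0.018,0,0,0],[0,0.018,0,0,0],[0,0.018,0,0,0],[0,0.018,0,0,0],[0,0.018,0,0,0],[0,0.015,0,0,0],[0,0.007,0,0,0]]'; python3 nudge.py '[[0,0.004,0,0,0],[0,0.003,0,0,0],[0,0.002,0,0,0],[0,0.002,0,0,0],[0,0,0,0,0]]'; python3 d.py .5577 -.3184 .163 .056
```

```text
clock: 21.35
position: [0.5512, -0.1525, 0.1682]
ee_rot: [3.14, 0.088, 0.004]
force: [-0.2, 0.9, 7.1]
width: 0.126
gripper_force: 20.0
clock: 22.35
position: [0.5596, -0.3118, 0.1682]
ee_rot: [3.139, 0.086, 0.003]
force: [-1.3, 1.5, 8.5]
width: 0.122
gripper_force: 20.0
clock: 22.85
position: [0.5599, -0.3168, 0.1681]
ee_rot: [-3.135, -0.092, 0.0]
force: [-6.1, 13.9, 14.2]
width: 0.124
gripper_force: 20.0
clock 22.85 pos [ 0.5599 -0.3168  0.1681] yaw 0.059 w 0.12 F [-6.1 13.9 14.2] j [ 0.47  0.52 -0.05  1.59  0.03  1.04 -1.1 ]
tool delta [-0.0023  0.0015  0.0051] turn 0.003
```

```bash
python3 nudge.py '[[0,0,0,0,0.35],[0,0,0,0,0.35],[0,0,0,0,0.35],[0,0,-0.03,0,0.4],[0,0,-0.04,0,0.4],[0,0,-0.03,0,0.4],[0,0,0,0,0.4]]'; python3 d.py .538 .0755 .265 .056
```

```text
clock: 23.55
position: [0.5616, -0.3227, 0.2718]
ee_rot: [3.136, 0.086, 0.011]
force: [0.1, -0.2, 0.2]
width: 0.398
gripper_force: 0.0
clock 23.55 pos [ 0.5616 -0.3227  0.2718] yaw 0.055 w 0.40 F [ 0.1 -0.2  0.2] j [ 0.47  0.44 -0.04  1.45  0.02  1.24 -1.09]
tool delta [-0.0018 -0.3989  0.005 ] turn -0.001
```

```bash
python3 nudge.py '[[0,-0.03,0,0,0.4],[0,-0.045,0,0,0.4],[0,-0.045,0,0,0.4],[0,-0.045,0,0,0.4],[0,-0.045,0,0,0.4],[0,-0.045,0,0,0.4],[0,-0.045,0,0,0.4],[0,-0.045,0,0,0.4],[0,-0.035,0,0,0.4],[0,-0.018,0,0,0.4]]';python3 nudge.py '[[0,0,0,0,0.4],[0,0,0,0,0.4]]'
python3 - <<'E'
from h import *
for n in("top","side"): 
    d=cam(n); cv2.imwrite(f"pics/r_{n}.png",d["image"])
t=cv2.imread("pics/r_top.png")
cv2.imwrite("pics/r.png",cv2.convertScaleAbs(cv2.resize(t[105:280,255:535],(800,500),interpolation=cv2.INTER_CUBIC),alpha=1.5))
E
python3 d.py .538 .0755 .160 .056
```

```text
clock: 24.55
position: [0.5367, 0.08, 0.2661]
ee_rot: [-3.139, -0.094, 0.001]
force: [0.8, -0.5, -0.0]
width: 0.4
gripper_force: 0.0
clock: 24.75
position: [0.5375, 0.0754, 0.2661]
ee_rot: [3.139, 0.087, -0.001]
force: [0.4, 0.1, 0.2]
width: 0.401
gripper_force: 0.0
clock 24.85 pos [0.5377 0.0743 0.2664] yaw 0.053 w 0.40 F [ 0.5 -0.3  0.6] j [-0.07  0.28 -0.21  1.7   0.06  1.16 -1.82]
tool delta [ 0.0004 -0.0013  0.1064] turn -0.003
```

View pics/r.png

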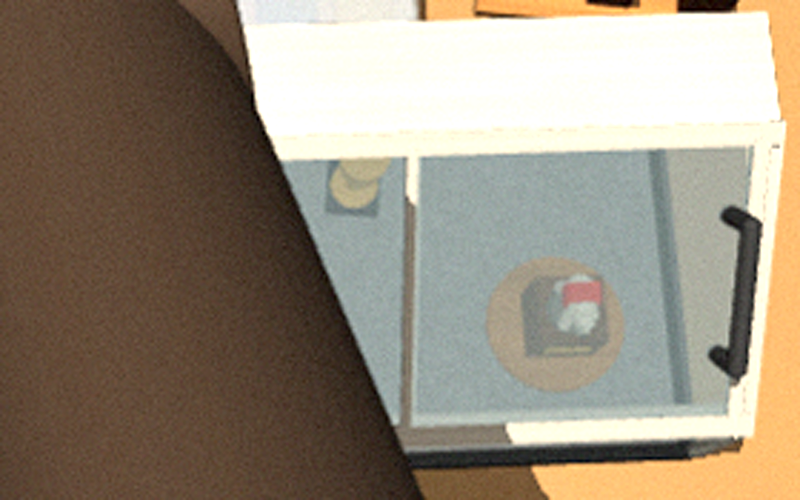

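The right door is shut and the bear stands centred on the riser. Now the left door.

```bash
python3 nudge.py '[[0,-0.001,0.035,0,0.4],[0,0,0.035,0,0.4],[0,0,0.034,0,0.4],[0,0,0,0,0.4],[0,0,0,0,0.4]]'; python3 nudge.py '[[0,0,0,0,0],[0,0,0,0,0],[0,0,0,0,0],[0,0,0,0,0],[0,0,0,0,0]]' 20; python3 d.py .538 .0755 .160 .056
```

```text
clock: 25.35
position: [0.5376, 0.0761, 0.1631]
ee_rot: [3.14, 0.085, -0.001]
force: [-0.4, -0.0, 1.2]
width: 0.399
gripper_force: 0.0
clock: 25.85
position: [0.538, 0.0773, 0.1636]
ee_rot: [-3.14, -0.087, -0.002]
force: [-1.1, -0.2, 6.3]
width: 0.124
gripper_force: 20.0
clock 25.85 pos [0.538  0.0773 0.1636] yaw 0.056 w 0.12 F [-1.1 -0.2  6.3] j [-0.08  0.38 -0.21  1.84  0.1   0.93 -1.85]
tool delta [-0.0001  0.0018  0.0036] turn -0.0
```

```bash
python3 nudge.py '[[0,-0.004,0,0,0],[0,-0.005,0,0,0],[0,-0.004,0,0,0],[0,-0.003,0,0,0],[0,-0.002,0,0,0],[0,-0.002,0,0,0],[0,-0.001,0,0,0],[0,0,0,0,0]]'; python3 d.py .538 .0755 .160 .056
```

```text
clock: 26.65
position: [0.5371, 0.0928, 0.1635]
ee_rot: [3.134, 0.08, 0.001]
force: [-0.8, -16.4, 10.1]
width: 0.125
gripper_force: 20.0
clock 26.65 pos [0.5371 0.0928 0.1635] yaw 0.051 w 0.12 F [ -0.8 -16.4  10.1] j [-0.11  0.38 -0.21  1.84  0.1   0.94 -1.89]
tool delta [-0.      0.0173  0.0036] turn -0.005
```

```bash
python3 nudge.py '[[0,0,0,0,0.35],[0,0,0,0,0.35],[0,0,0,0,0.35],[0,0,-0.03,0,0.4],[0,0,-0.04,0,0.4],[0,0,-0.04,0,0.4],[-0.04,-0.02,0,0,0.4],[-0.04,-0.03,0,0,0.4],[-0.02,-0.045,0,0,0.4],[0,-0.045,0,0,0.4]]'; python3 nudge.py '[[0,-0.045,0,0,0.4],[0,-0.045,0,0,0.4],[0,-0.045,0,0,0.4],[0,-0.045,0,0,0.4],[0,-0.045,0,0,0.4],[0,0,0,0,0.4],[0,0,0,0,0.4]]'
python3 - <<'E'
from h import *
C=np.array([.5975,-.109]);a=.056;R=np.array([[np.cos(a),np.sin(a)],[-np.sin(a),np.cos(a)]])
t=cam("top");g=t["image"].max(2)
# handle centre columns at the row band of each bar (dark), cast onto z of bar there
for n,x0,x1,rows in(("L",268,300,range(196,232,4)),("R",498,525,range(190,226,4))):
    o=[]
    for r in rows:
        seg=g[r,x0:x1].astype(float);w=(seg<seg.min()+18); c=x0+np.flatnonzero(w).mean()
        P=on(t,(c,r),.178); o.append((R@(P[:2]-C))[1])
    print(n,np.round(o,3),np.median(o))
cv2.imwrite("pics/z.png",t["image"])
E
python3 d.py .538 .0755 .160 .056
```

```text
clock: 27.65
position: [0.4256, 0.2338, 0.2734]
ee_rot: [3.14, 0.089, 0.001]
force: [1.5, 1.0, 0.4]
width: 0.401
gripper_force: 0.0
clock: 28.35
position: [0.4148, 0.4585, 0.2719]
ee_rot: [3.14, 0.092, -0.002]
force: [-0.3, -1.1, 0.6]
width: 0.402
gripper_force: 0.0
L [0.204 0.205 0.204 0.204 0.203 0.203 0.204 0.204 0.204] 0.2038268999456929
R [-0.218 -0.215 -0.215 -0.214 -0.211 -0.21  -0.208 -0.207 -0.205] -0.2110481707934092
clock 28.40 pos [0.4157 0.4571 0.2722] yaw 0.057 w 0.40 F [ 0.5 -0.5 -0.5] j [-0.65  0.43 -0.39  1.5   0.17  1.25 -2.58]
tool delta [0.1005 0.3878 0.1124] turn 0.001
```

```bash
python3 -c "
from cell import arm, eyes
print(arm.sign_off())"
```

```text
the job is handed in; nothing more can be done
None
```

The bear stands upright on the empty right-hand riser with its nameplate to the front, both doors are pushed fully home against their stops, and I handed the job in at about 28 s; the sign-off gave no verdict.

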